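# Switch on the worktop isolator under its sliding splash cover

### The job

The coffee maker's isolator, the low white box on the worktop, is off. Slide its splash cover fully open, push the handle down and turn it clockwise, feeling for the ON notch, until it springs all the way back up there by itself; then slide the cover fully shut again, past the small end ridge. Leave the other things on the worktop where they stand.

Things in the scene. Friction and masses are not known exactly. Their poses are not given: they have to be found in the camera images.
- isolator_box: the fixed white switch box, 130 mm wide (its x), 252 mm long (its y, from y = -67 to +185 mm), 71 mm high. Origin on the worktop, below the handle's axis; z up. The handle stands in an open well, 114 mm (x) by 110 mm (y) inside, centred on the origin, floor 14 mm and rim 71 mm above the worktop; the rest of the box (its +y part) is a closed deck onto which the cover slides. The small end ridge lies under the cover's -y edge.
- cover_pull (a point): centre of the steel pull bar on top of the grey sliding cover; the bar is 70 mm long (x), 12 mm wide (y), 14 mm high, its top 31.5 mm above the cover's top face (which is 66 mm above the worktop), 16 mm of free air below it between its two posts. Axes as the box. When shut it stands 42 mm to +y of the handle's axis.
- cover (a joint): slide of the cover along the box's +y in m: 0 shut (it covers the well), 0.115 fully open (hard stops at both ends). Near the shut end a sprung ridge must be forced: it holds with about 6 to 10 N in either direction over the first 10 mm; elsewhere the cover slides with 1 to 2 N and stays where it is left.
- handle_grip (a point): point on the axis of the black bar handle, 10 mm below the bar's top; 48 mm above the worktop while the handle is up. The bar is 12 mm thick (its y), 64 mm long and 38 mm high, its narrower nose on +x; z up. The skirt disc below the bar (radius 22 mm) has its top 20.5 mm above the worktop while up. In OFF the nose points 1.2 rad anticlockwise (seen from above) of the box's x axis, at a raised tick.
- handle (a joint): turn of the handle in rad, clockwise seen from above: 0 in the OFF notch, hard stop at 2.85. The ON notch lies at 1.75 to 2.65; where differs from box to box and must be felt: held fully down, the handle passes it unfelt (it may be turned back); free to rise, it springs up by itself within 0.04 rad of it. In a notch it is locked (play 0.04 rad) unless pushed down; do not force it.
- plunger (a joint): how far the handle is pushed down, in m: 0 up (sits in a notch), 0.010 fully down. The spring pushes back with 9 N (up) to 13.5 N (down). From 0.008 on the handle can be turned, with little torque (below 0.15 N m). Let go between the notches it stays at that angle, 0.006 to 0.0075 down, so it can be regrasped; in a notch it springs up to 0 by itself.
- mug: white mug, 64x91x51 mm, bystander behind the box; origin at the centre of its underside
- egg_cup: cream egg cup, 48x48x51 mm, bystander behind the box; origin at the centre of its underside
- candle: small tea light, 38 mm across, 16 mm high, bystander at the right end of the box; origin at the centre of its underside
- tin: flat oblong tin, 63x105x26 mm, bystander at the left; origin at the centre of its underside
- egg_timer: round kitchen timer, 62 mm across, 50 mm high, bystander behind at the right; origin at the centre of its underside

How it is judged (in metres and radians):
On the way, in this order (a step that is already met when the one before it is completed fails the run):
1. the cover is slid fully open (value of joint cover above 0.105 m), for 0.2 s.
2. the handle is pushed down and turned while the cover is open (value of joint handle above 0.5 rad and value of joint plunger above 0.005 m and value of joint cover above 0.1 m), for 0.1 s.
3. the handle has sprung up in the ON notch (value of joint handle above 1.65 rad and value of joint plunger below 0.0025 m and value of joint cover above 0.09 m), for 0.2 s.
At the end, for the whole second after the job is handed in: the handle sits in the ON notch (turned past 1.65 rad and sprung up to within 2.5 mm) and the cover is shut to within 4 mm (value of joint handle above 1.65 rad and value of joint plunger below 0.0025 m and value of joint cover below 0.004 m); the robot touches nothing.
It fails at once if the handle is forced out of the OFF notch without being pushed down (value of joint handle between 0.25 and 1.5 rad and value of joint plunger below 0.004 m).
It fails at once if a bystander is pushed more than 30 mm from its place (distance of any of mug, egg_cup, candle, tin, egg_timer from where it was at the start of the episode above 0.03 m).
It also fails if it takes over 72 s, if anything falls off the work surface, if the arm or the gripper's body presses on something with over 40 N, if the wrist force passes 120 N, or if a joint passes its speed limit or range.

### The arm

A 6-joint arm with a two-finger parallel gripper is mounted at the origin on a cart in front of the work surface, level with it; the furniture and walls round the work are solid. World frame = base frame: x ahead of the robot, y to its left, z up, the work surface at z = 0. Lengths are in mm, angles in degrees, forces in N, time in s.
With the tool pointing down it reaches from about 300 to 850 mm from the base axis. Payload 4.2 kg.
Tool frame: the origin (TCP) lies at the centre of the arm's flange, where the gripper is bolted on; the fingertips stand 191 mm ahead of it and the grasp point (between the pads) lies 172 mm ahead of it; z points along the fingers, x is the direction in which the jaws open and shut, and the axes are right-handed (so a half turn about z gives the same grasp; the last joint's range is limited). The gripper opens to 91 mm and grips with 3 to 60 N. Pads are 32 mm wide; open, the fingers measure 118 mm over their backs; the gripper's body (76 mm by 178 mm) begins 60 mm behind the grasp point.
Start: joints at [-70.302, 18.312, 89.639, -0, 72.044, -1.146], TCP at [204.599, -537.366, 404.776] pointing down, gripper open.
Joint ranges: [-177.97, 177.97], [-48.28, 115.42], [12.27, 149.76], [-77.06, 257.06], [2.81, 150.46], [-146.56, 146.56]. Speed limits (degrees/s): [147.25, 147.25, 180, 180, 180, 180].

### API

Orientations are given as [roll, pitch, yaw] about the fixed x, y, z axes, in that order (R = Rz(yaw) Ry(pitch) Rx(roll)).
In Python, from workcell import telemetry, imaging, env gives the robot as it stands. The module is installed in compiled form; this text tells all that it offers.
- The arm moves only by the tool jog_arm, never from a script. Its argument "series" is a list of rows, each a list of 3 entries, a list of its own where there are three numbers: the shift along the world's x, y, z in mm, then the turn, a rotation vector about the world's x, y, z in rad, then the opening, from 0 (shut) to 1 (fully open). In form: [[[x, y, z], [ax, ay, az], jaw], ...]. A call has exactly 5 rows; each row is the pose to reach, as a shift and turn from the pose measured when the call began; what a row does not reach only later rows make up. A row lasts 1/12 s, in which the tool goes at most 41.7 mm and 7.16 degrees, less where a joint would pass 70% of its speed; a pose out of reach is approached as far as the arm can. A call with a gripper value outside its range is refused whole. The fingers move at their own pace and stop on an object; "squeeze" is the grip in N (left out, the last holds). Time passes only in rows, so rows that repeat a pose let the fingers close, or fill a call up. It gives the time, the measured TCP pose, the force and the opening at its end, in the units of the state.
- telemetry.state(): the state, without advancing time (a new reading comes with each control period).
- imaging.grab_frame(name): name is "scene" or "top" or "wrist"; returns a dict with "pixels" (420x560x3 uint8, red, green, blue), "fov_y" (degrees; the focal length in pixels is half the picture's height over the tangent of half this angle, whatever the lens; pixels are square), "cx", "cy" (the principal point, pixels), "k1" (the pictures are not rectified: a ray, as slopes to the right and down, at radius r is drawn at 1 + k1 r^2 times it, then the intrinsics apply), "R" (3x3) and "t" (3): a world point X has camera coordinates R X + t; the wrist camera has in their place "T_tool_cam" (4x4, takes a point from camera to tool coordinates, whose origin is the TCP and whose axes are the tool frame's). Camera axes: x right, y down, z forward; pixel columns grow to the right and rows downward; lengths in mm; the calibration is good to about 2 mm. A picture is of the moment at which its call begins: read the wrist's pose just before it. There is no depth.
- env.job_done(): hands the job in, once; it reports no verdict.
The state is a dict: "time_s": time; "qpos": joint angles; "qvel": joint speeds; "effort": joint torques, N m; "ee_pos": TCP position; "ee_rot": TCP orientation; "force": force on the tool from outside, world axes, zero at the start; "torque": the same for the moment, N m; "gripper_width": finger opening in mm.
Only numpy, scipy, OpenCV 4.12 (cv2) and the standard library are available. Lean on these libraries where they do the work, as an engineer would, in place of code of your own. Each camera call takes 0.05 s, during which the arm holds its last target.

## Working session

There is one attempt and no reset: what is moved stays moved. The work goes in short steps, Python scripts to look and compute and a tool call to move; the robot and the scene stay as the last step left them, time stands still between calls to the robot, and variables do not carry over. Pictures are saved under pics/ and viewed, and the job is handed in when it is done.

Besides the shell and the picture viewer there is one more tool, called by a JSON object that holds its "method" and its "body". jog_arm: Moves the arm, as the interface text tells. Its arguments: {"type":"object","properties":{"series":{"type":"array"},"squeeze":{"type":"number"}},"required":["series"]}

```bash
mkdir -p pics; cat > h.py <<'E'
import numpy as np, cv2
from workcell import telemetry, imaging, env
from scipy.spatial.transform import Rotation as Ro
def K(f):
    fl=210/np.tan(np.radians(f["fov_y"])/2)
    return np.array([[fl,0,f["cx"]],[0,fl,f["cy"]],[0,0,1.]])
def save(f,n): cv2.imwrite('pics/'+n,cv2.cvtColor(f["pixels"],cv2.COLOR_RGB2BGR))
def Rt(f,st=None):
    if "R" in f: return np.array(f["R"]),np.array(f["t"])
    T=np.eye(4); T[:3,:3]=Ro.from_euler('xyz',st["ee_rot"],degrees=True).as_matrix(); T[:3,3]=st["ee_pos"]
    C=np.linalg.inv(T@np.array(f["T_tool_cam"])); return C[:3,:3],C[:3,3]
def rays(f,uv,st=None):
    R,t=Rt(f,st); p=cv2.undistortPoints(np.array(uv,float).reshape(-1,1,2),K(f),np.array([f["k1"],0,0,0.]),).reshape(-1,2)
    d=np.c_[p,np.ones(len(p))]@R; return -R.T@t,d
def onz(f,uv,z,st=None):
    c,d=rays(f,uv,st); return c+d*((z-c[2])/d[:,2])[:,None]
def proj(f,X,st=None):
    R,t=Rt(f,st); return cv2.projectPoints(np.array(X,float).reshape(-1,1,3),cv2.Rodrigues(R)[0],t,K(f),np.array([f["k1"],0,0,0.]))[0].reshape(-1,2)
E
python3 - <<'E'
from h import *
s=telemetry.state(); print(s)
for n in ["scene","top","wrist"]:
    f=imaging.grab_frame(n); save(f,n+'0.png'); print(n,{k:v for k,v in f.items() if k!="pixels"})
E
```

```text
{'time_s': 0.0, 'qpos': array([-7.03026623e+01,  1.83514910e+01,  8.97052559e+01,  4.55949248e-04,
        7.20436131e+01, -1.14525622e+00]), 'qvel': array([ 0.03981103, -0.08249421,  0.04750662, -0.12015773,  0.0014238 ,
       -0.01772599]), 'effort': array([ 2.33266646e-04, -4.12467706e+01, -2.31970328e+01,  7.26854475e-02,
        4.55508241e-02, -1.28450920e-04]), 'ee_pos': array([ 204.53959865, -537.2179273 ,  403.92928396]), 'ee_rot': array([-1.79997561e+02,  1.00331209e-01, -6.91575449e+01]), 'force': array([ 0.78829427, -0.80364546,  0.60150112]), 'torque': array([-0.03265501, -0.00574416,  0.0048651 ]), 'gripper_width': 91.0153360673288}
scene {'fov_y': 45.30682848992696, 'cx': 287.04939863828935, 'cy': 210.01752261943057, 'k1': 0.05154779040277255, 'R': array([[ 7.36232625e-01,  6.76728488e-01, -2.75816876e-04],
       [ 4.17200143e-01, -4.54205013e-01, -7.87173327e-01],
       [-5.32827893e-01,  5.79427614e-01, -6.16731771e-01]]), 't': array([-488.7964591 , -151.06867573, 1531.36297781])}
top {'fov_y': 46.51768126925798, 'cx': 273.49002690141515, 'cy': 214.4748671926493, 'k1': -0.18037060640416272, 'R': array([[-0.02749853, -0.99918952, -0.02939599],
       [-0.98719821,  0.03176692, -0.15630275],
       [ 0.15710989,  0.02472158, -0.98727166]]), 't': array([ 112.63528133,  579.96682937, 1118.7392855 ])}
wrist {'fov_y': 70.11858135404053, 'cx': 284.6094069302073, 'cy': 209.2404424520753, 'k1': -0.02619275658422037, 'T_tool_cam': array([[ 9.99999900e-01,  4.31572512e-04,  1.13397473e-04,
        -4.50151581e-01],
       [-4.46203124e-04,  9.69449972e-01,  2.45288712e-01,
        -6.85607158e+01],
       [-4.07331213e-06, -2.45288738e-01,  9.69450068e-01,
         1.97433396e+01],
       [ 0.00000000e+00,  0.00000000e+00,  0.00000000e+00,
         1.00000000e+00]])}
```

View pics/scene0.png

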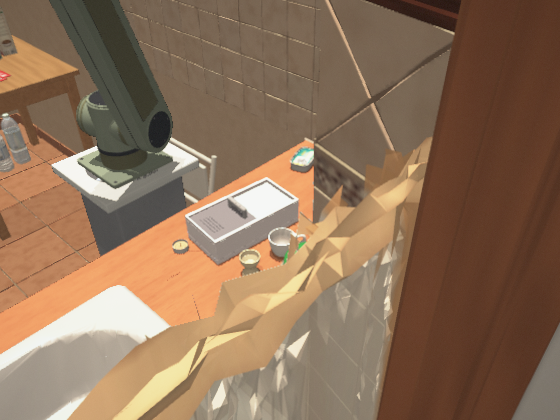

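View pics/top0.png

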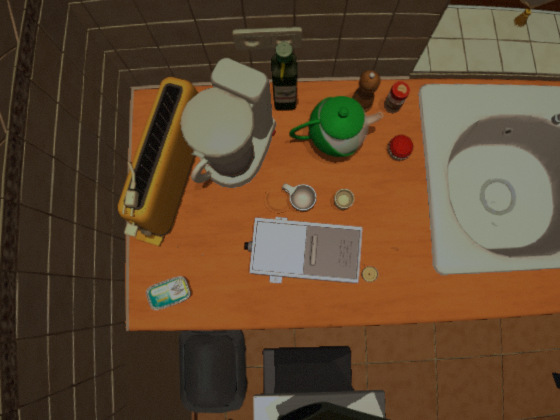

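View pics/wrist0.png

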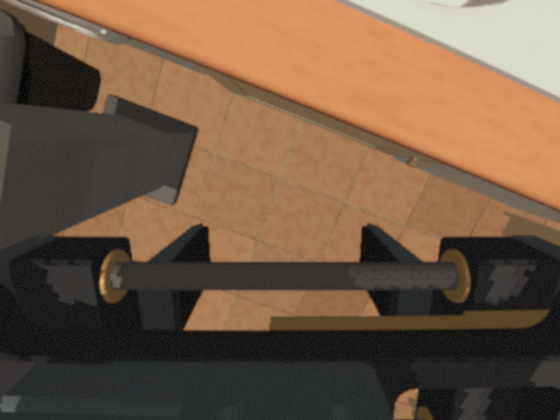

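The top view shows the box at px (250–362, 218–283). The white deck is on the left (box +y is roughly world +y), the grey cover is on the right and the pull bar is at about (313,250). The candle is at (370,274), the egg cup at (344,199), and the mug at (303,197).

```bash
python3 - <<'E'
from h import *
f=imaging.grab_frame("top"); a=f["pixels"][170:300,225:395]
cv2.imwrite('pics/topz.png',cv2.cvtColor(cv2.resize(a,None,fx=4.5,fy=4.5,interpolation=cv2.INTER_CUBIC),cv2.COLOR_RGB2BGR))
f=imaging.grab_frame("scene"); a=f["pixels"][165:280,160:320]
cv2.imwrite('pics/scz.png',cv2.cvtColor(cv2.resize(a,None,fx=5,fy=5,interpolation=cv2.INTER_CUBIC),cv2.COLOR_RGB2BGR))
E
```

```text
(no output)
```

View pics/topz.png

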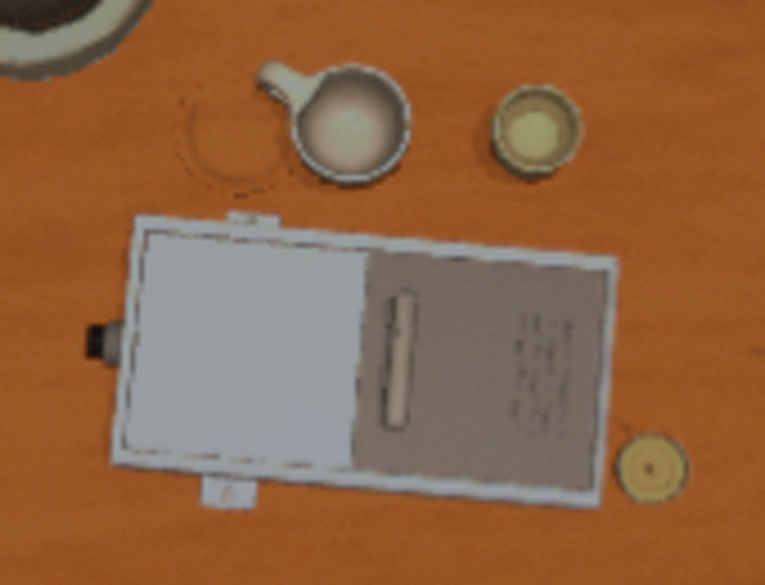

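View pics/scz.png

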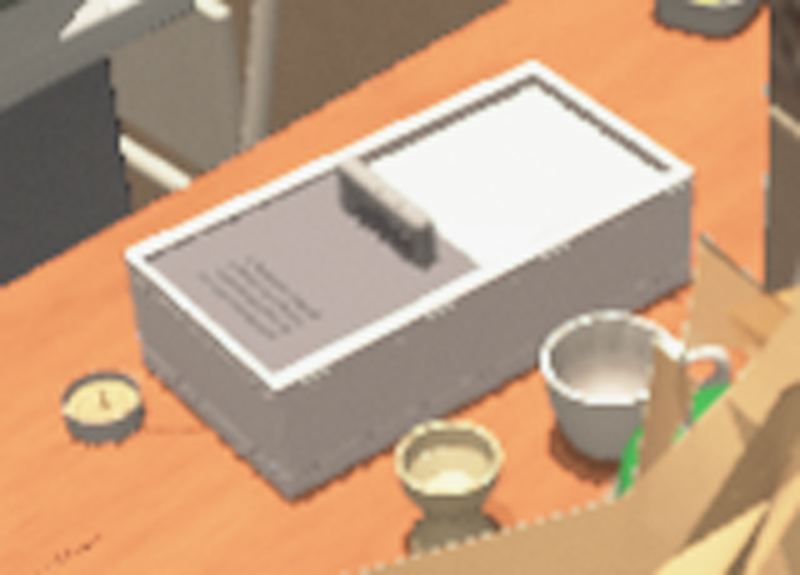

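```bash
python3 - <<'E'
from h import *
from scipy.optimize import least_squares
ft=imaging.grab_frame("top"); fs=imaging.grab_frame("scene")
# corners order: (+x,+y),(+x,-y),(-x,-y),(-x,+y)
zt=np.array([(137,216),(616,258),(600,505),(112,463)])/4.5+[225-.4,170-.4]
zs=np.array([(692,172),(275,388),(128,255),(533,63)])/5.+[160-.4,165-.4]
P=onz(ft,zt,71); Q=onz(fs,zs,71); print(P.round(1),Q.round(1),sep='\n')
m=np.array([[65,185],[65,-67],[-65,-67],[-65,185]],float)
def fit(P):
    def r(p):
        c,s=np.cos(p[2]),np.sin(p[2]); return (m@np.array([[c,s],[-s,c]])+p[:2]-P[:,:2]).ravel()
    o=least_squares(r,[P[:,0].mean(),P[:,1].mean(),0]); return o.x[:2].round(1),np.degrees(o.x[2]).round(2),o.fun.round(1)
print(fit(P),fit(Q),fit((P+Q)/2))
# pull bar ends top
b=np.array([(405,293),(396,428)])/4.5+[224.6,169.6]; B=onz(ft,b,97); print(B.round(1),B.mean(0))
E
```

```text
[[ 573.3  138.    71. ]
 [ 543.3 -109.5   71. ]
 [ 416.6  -94.9   71. ]
 [ 445.8  153.7   71. ]]
[[ 577.   135.    71. ]
 [ 546.6 -112.7   71. ]
 [ 422.3  -97.2   71. ]
 [ 450.9  150.1   71. ]]
(array([487.7, -36.7]), np.float64(-6.8), array([ 0.9,  1.2,  1. , -1.5, -1.3, -0.7, -0.7,  0.9])) (array([492.2, -39.8]), np.float64(-6.84), array([ 1.7,  1.2,  2.2, -1.4, -2.6, -1.4, -1.3,  1.6])) (array([490. , -38.2]), np.float64(-6.82), array([ 1.3,  1.2,  1.6, -1.4, -2. , -1. , -1. ,  1.3]))
[[525.7   2.2  97. ]
 [458.    9.3  97. ]] [491.87371125   5.70563508  97.        ]
```

{"method": "jog_arm", "body": {"series": [[[19, 36, 0], [0, 0, -0.03], 0.5], [[38, 72, 0], [0, 0, -0.06], 0.5], [[58, 108, 0], [0, 0, -0.1], 0.5], [[77, 144, 0], [0, 0, -0.13], 0.5], [[97, 180, 0], [0, 0, -0.16], 0.5]]}}

```text
time_s: 0.77
ee_pos: [301.9, -355.6, 404.6]
ee_rot: [-180.0, 0.0, -78.5]
force: [1.3, 0.2, -0.7]
gripper_width: 60.2
```

{"method": "jog_arm", "body": {"series": [[[19, 36, 0], [0, 0, -0.03], 0.5], [[38, 72, 0], [0, 0, -0.06], 0.5], [[58, 108, 0], [0, 0, -0.1], 0.5], [[77, 144, 0], [0, 0, -0.13], 0.5], [[97, 180, 0], [0, 0, -0.16], 0.5]]}}

```text
time_s: 1.18
ee_pos: [399.1, -173.7, 404.9]
ee_rot: [-179.9, -0.0, -87.7]
force: [0.2, -0.4, 0.0]
gripper_width: 45.6
```

{"method": "jog_arm", "body": {"series": [[[19, 36, 0], [0, 0, -0.03], 0.5], [[38, 72, 0], [0, 0, -0.06], 0.5], [[58, 108, 0], [0, 0, -0.1], 0.5], [[77, 144, 0], [0, 0, -0.13], 0.5], [[94, 178, 0], [0, 0, -0.16], 0.5]]}}

```text
time_s: 1.6
ee_pos: [493.8, 6.6, 405.1]
ee_rot: [-179.9, -0.0, -96.9]
force: [0.6, -1.2, 0.7]
gripper_width: 45.3
```

```bash
python3 - <<'E'
from h import *
s=telemetry.state(); f=imaging.grab_frame("wrist"); save(f,'w1.png'); print(s["ee_pos"],s["ee_rot"],s["qpos"])
c,sn=np.cos(np.radians(-6.82)),np.sin(np.radians(-6.82)); R=np.array([[c,-sn],[sn,c]])
o=np.array([490,-38.2])
for p,z in [((0,0),66),((0,42),97.5),((35,42),97.5),((-35,42),97.5),((65,185),71),((65,-67),71),((-65,-67),71),((-65,185),71)]:
    print(p,proj(f,[*(R@p+o),z],s).round(0))
E
```

```text
[493.77063431   6.60420557 405.11809444] [-1.79906698e+02 -4.73742170e-03 -9.69457395e+01] [-5.63716707e-01  1.09527129e+01  9.98025942e+01 -1.61356090e-02
  6.91524965e+01  9.63877492e+01]
(0, 0) [[326. 197.]]
(0, 42) [[288. 204.]]
(35, 42) [[288. 168.]]
(-35, 42) [[288. 237.]]
(65, 185) [[149. 137.]]
(65, -67) [[394. 136.]]
(-65, -67) [[384. 254.]]
(-65, 185) [[161. 255.]]
```

View pics/w1.png

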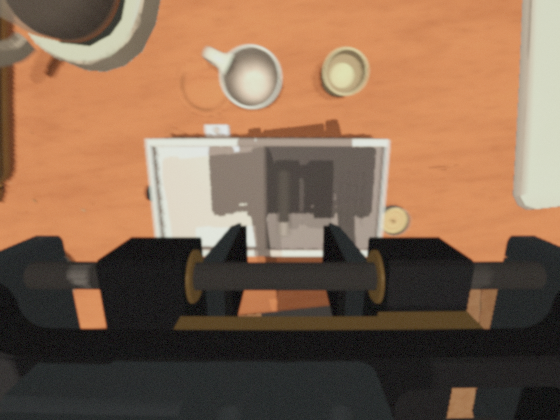

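The wrist view shows the box rim with corners at about (147,140), (390,139), and (382,256). The pull bar is at about (284,190), 3–4 px from the prediction, so I'll refine with the wrist picture.

```bash
python3 - <<'E'
import cv2
a=cv2.imread('pics/w1.png')[120:270,130:405]
cv2.imwrite('pics/w1z.png',cv2.resize(a,None,fx=2.9,fy=2.9,interpolation=cv2.INTER_CUBIC))
E
```

```text
(no output)
```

View pics/w1z.png

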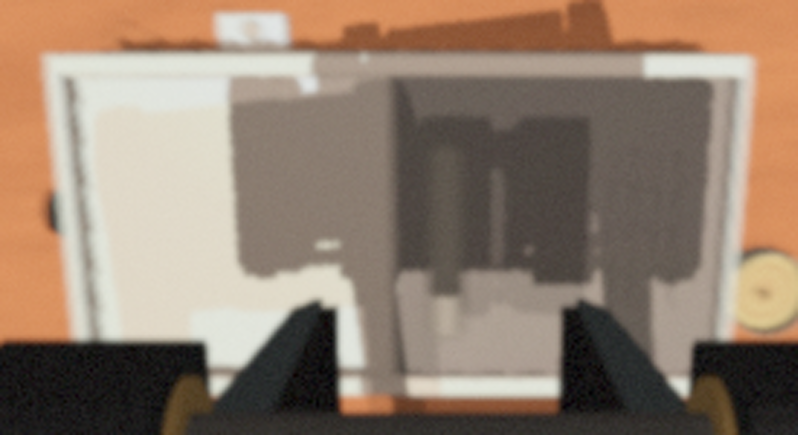

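```bash
python3 - <<'E'
from h import *
s=telemetry.state(); f=imaging.grab_frame("wrist")
uv=lambda l:np.array(l)/2.9+[129.6,119.6]
P=onz(f,uv([(42,55),(755,55),(727,400)]),71,s); B=onz(f,uv([(448,145),(445,335)]),97.5,s)
print(P.round(1),B.round(1))
b=np.radians(-6.9); R=np.array([[np.cos(b),-np.sin(b)],[np.sin(b),np.cos(b)]])
m=np.array([[65,185],[65,-67],[-65,-67]])
print(P[:,:2]-m@R.T, B[:,:2].mean(0)-R@[0,42])
for i in [(0,1)]: d=P[0]-P[1]; print(np.degrees(np.arctan2(-d[0],d[1])))
E
```

```text
[[ 578.6  149.6   71. ]
 [ 548.5 -101.8   71. ]
 [ 418.5  -86.4   71. ]] [[532.5   9.2  97.5]
 [466.8  18.2  97.5]]
[[491.88737575 -26.2082748 ]
 [492.02917979 -27.475883  ]
 [491.07520801 -27.6993344 ]] [494.62085402 -27.99847542]
-6.833694524573064
```

```bash
python3 - <<'E'
from h import *
s0=telemetry.state(); f0=imaging.grab_frame("wrist"); s=telemetry.state(); f=imaging.grab_frame("wrist"); s2=telemetry.state()
for q in (s0,s,s2): print(q["time_s"],q["ee_pos"],q["ee_rot"],q["qvel"].round(2))
print(np.abs(f["pixels"].astype(int)-f0["pixels"]).mean())
save(f,'w2.png')
a=cv2.imread('pics/w2.png')[120:270,130:405]
cv2.imwrite('pics/w2z.png',cv2.resize(a,None,fx=2.9,fy=2.9,interpolation=cv2.INTER_CUBIC))
E
```

```text
1.7 [494.9771709    8.34046581 404.78525145] [-1.79876204e+02  1.04941426e-01 -9.65839035e+01] [-4.33 -1.55  2.65 -3.42  1.7  -4.1 ]
1.75 [493.88091288   6.43170428 404.6350044 ] [-1.79969428e+02 -1.27391693e-02 -9.66265212e+01] [-3.46 -1.19  1.81 -1.24  0.67 -0.76]
1.8 [493.25255679   5.11037272 404.62707468] [-1.79998411e+02 -4.57730618e-02 -9.67425674e+01] [-2.45 -0.8   1.   -0.21  0.15 -0.03]
4.93093253968254
```

View pics/w2z.png

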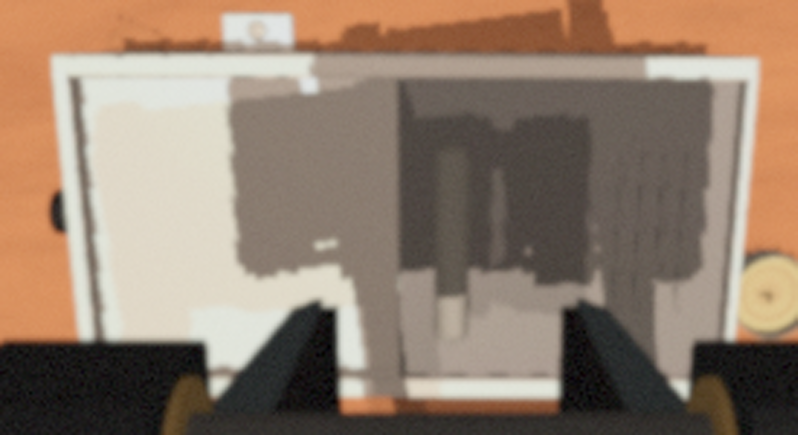

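The picture taken with the arm nearly settled shows corners at zoom px (51,56) and (760,59), and the bar between (453,148) and (451,338).

```bash
python3 - <<'E'
from h import *
f=imaging.grab_frame("wrist"); s2=telemetry.state(); print(s2["ee_pos"],s2["force"])
s=dict(ee_pos=[493.88,6.43,404.63],ee_rot=[-179.97,0,-96.63])
uv=lambda l:np.array(l)/2.9+[129.6,119.6]
P=onz(f,uv([(51,56),(760,59),(733,398)]),71,s); B=onz(f,uv([(453,148),(451,338)]),97.5,s)
b=np.radians(-6.83); R=np.array([[np.cos(b),-np.sin(b)],[np.sin(b),np.cos(b)]])
m=np.array([[65,185],[65,-67],[-65,-67]])
print(P.round(1),B.round(1),P[:,:2]-m@R.T, B[:,:2].mean(0)-R@[0,42])
d=P[0]-P[1]; print(np.degrees(np.arctan2(-d[0],d[1])))
E
```

```text
[492.86076621   4.20452539 404.70928501] [ 0.03464188  0.13441727 -0.4293017 ]
[[ 573.5  139.8   71. ]
 [ 543.4 -109.7   71. ]
 [ 415.2  -95.5   71. ]] [[527.6   1.6  97.5]
 [461.7   9.9  97.5]] [[486.92060068 -36.19647936]
 [486.80784961 -35.42756039]
 [487.75282558 -36.71351356]] [489.67686556 -35.94989187]
-6.8763824996620855
```

{"method": "jog_arm", "body": {"series": [[[0.5, 1.5, -30], [0, 0, 0], 0.5], [[0.5, 1.5, -60], [0, 0, 0], 0.5], [[0.5, 1.5, -90], [0, 0, 0], 0.5], [[0.5, 1.5, -112], [0, 0, 0], 0.5], [[0.5, 1.5, -120], [0, 0, 0], 0.5]], "squeeze": 30}}

```text
time_s: 2.27
ee_pos: [491.6, 4.2, 281.9]
ee_rot: [179.6, -0.1, -97.0]
force: [-0.9, -0.4, 0.1]
gripper_width: 46.0
```

```bash
python3 - <<'E'
from h import *
s=telemetry.state(); f=imaging.grab_frame("wrist"); save(f,'w3.png'); print(s["ee_pos"],s["ee_rot"],s["force"])
E
```

```text
[491.55892167   4.19802043 281.88137912] [ 1.79641599e+02 -1.02277175e-01 -9.69816239e+01] [-0.90846194 -0.3852742   0.11093399]
```

View pics/w3.png

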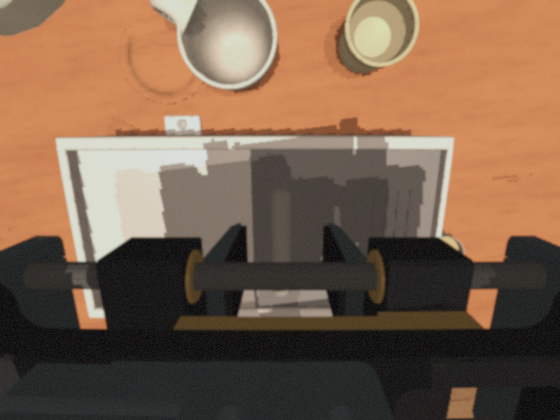

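The bar at u≈282 is centred between the fingers (u≈285), so I'll descend and close.

{"method": "jog_arm", "body": {"series": [[[2, 1.5, -8], [0, 0, 0], 0.5], [[2, 1.5, -15], [0, 0, 0], 0.5], [[2, 1.5, -15], [0, 0, 0], 0.4], [[2, 1.5, -15], [0, 0, 0], 0.2], [[2, 1.5, -15], [0, 0, 0], 0.0]], "squeeze": 25}}

```text
time_s: 2.73
ee_pos: [494.2, 5.8, 267.8]
ee_rot: [179.7, -0.1, -97.0]
force: [0.4, -0.3, 0.0]
gripper_width: 28.4
```

{"method": "jog_arm", "body": {"series": [[[0, 0, 0], [0, 0, 0], 0], [[0, 0, 0], [0, 0, 0], 0], [[0, 0, 0], [0, 0, 0], 0], [[0, 0, 0], [0, 0, 0], 0], [[0, 0, 0], [0, 0, 0], 0]]}}

```text
time_s: 3.15
ee_pos: [494.4, 6.0, 268.3]
ee_rot: [179.8, -0.1, -97.0]
force: [-0.1, 0.9, 3.4]
gripper_width: 11.9
```

{"method": "jog_arm", "body": {"series": [[[1, 8, 0], [0, 0, 0], 0], [[2, 18, 0], [0, 0, 0], 0], [[3.5, 30, 0], [0, 0, 0], 0], [[5.4, 45, 0], [0, 0, 0], 0], [[7.2, 60, 0], [0, 0, 0], 0]]}}

```text
time_s: 3.57
ee_pos: [501.8, 66.9, 268.3]
ee_rot: [179.8, -0.1, -97.0]
force: [1.3, -2.5, 0.7]
gripper_width: 12.0
```

```bash
python3 - <<'E'
from h import *
s=telemetry.state(); print(s["time_s"],s["ee_pos"],s["ee_rot"],s["force"],s["gripper_width"])
E
```

```text
3.5667 [501.80916774  66.94503114 268.33316688] [ 1.79831032e+02 -8.37844568e-02 -9.69695401e+01] [ 1.26046118 -2.52179523  0.67335834] 11.960867375032082
```

{"method": "jog_arm", "body": {"series": [[[1.8, 15, 0], [0, 0, 0], 0], [[3.4, 28, 0], [0, 0, 0], 0], [[4.7, 39, 0], [0, 0, 0], 0], [[5.8, 48, 0], [0, 0, 0], 0], [[6.4, 53, 0], [0, 0, 0], 0]]}}

```text
time_s: 3.98
ee_pos: [508.3, 120.8, 268.3]
ee_rot: [179.8, -0.2, -96.9]
force: [2.0, -17.5, 2.3]
gripper_width: 11.9
```

{"method": "jog_arm", "body": {"series": [[[0.1, 1, 0], [0, 0, 0], 0], [[0.1, 1, 0], [0, 0, 0], 0], [[0.2, 2, 0], [0, 0, 0], 0], [[0.2, 2, 0], [0, 0, 0], 0], [[0.2, 2, 0], [0, 0, 0], 0]]}}

```text
time_s: 4.4
ee_pos: [508.4, 121.4, 268.3]
ee_rot: [179.8, -0.4, -96.8]
force: [0.6, -9.1, 2.5]
gripper_width: 12.0
```

{"method": "jog_arm", "body": {"series": [[[0, -1, 0], [0, 0, 0], 0.5], [[0, -1, 0], [0, 0, 0], 0.5], [[0, -1, 10], [0, 0, 0], 0.5], [[0, -1, 40], [0, 0, 0], 0.5], [[0, -10, 70], [0, 0, 0.1], 0.5]]}}

```text
time_s: 4.82
ee_pos: [508.0, 112.3, 338.5]
ee_rot: [179.6, -0.4, -90.9]
force: [1.0, -0.4, 1.5]
gripper_width: 42.3
```

{"method": "jog_arm", "body": {"series": [[[-4, -30, 20], [0, 0, 0.11], 0.5], [[-8, -60, 30], [0, 0, 0.22], 0.5], [[-12, -90, 30], [0, 0, 0.33], 0.5], [[-16, -120, 30], [0, 0, 0.44], 0.5], [[-20, -147, 30], [0, 0, 0.55], 0.5]]}}

```text
time_s: 5.23
ee_pos: [487.5, -35.8, 369.6]
ee_rot: [179.7, -0.4, -59.1]
force: [0.0, -0.7, -0.5]
gripper_width: 45.7
```

{"method": "jog_arm", "body": {"series": [[[0, 0, 0], [0, 0, 0.11], 0.5], [[0, 0, 0], [0, 0, 0.22], 0.5], [[0, 0, 0], [0, 0, 0.33], 0.5], [[0, 0, 0], [0, 0, 0.44], 0.5], [[0, 0, 0], [0, 0, 0.54], 0.5]]}}

```text
time_s: 5.65
ee_pos: [487.4, -35.5, 370.3]
ee_rot: [179.7, -0.4, -27.9]
force: [1.0, -0.3, 0.3]
gripper_width: 45.6
```

{"method": "jog_arm", "body": {"series": [[[0, 0, 0], [0, 0, 0], 0.5], [[0, 0, 0], [0, 0, 0], 0.5], [[0, 0, 0], [0, 0, 0], 0.5], [[0, 0, 0], [0, 0, 0], 0.5], [[0, 0, 0], [0, 0, 0], 0.5]]}}

```text
time_s: 6.07
ee_pos: [487.4, -35.4, 370.3]
ee_rot: [179.8, -0.4, -27.9]
force: [-0.5, -0.1, 0.2]
gripper_width: 45.5
```

```bash
python3 - <<'E'
from h import *
s=telemetry.state(); f=imaging.grab_frame("wrist"); save(f,'w4.png'); print(s["time_s"],s["ee_pos"],s["ee_rot"],s["force"],s["qpos"])
f=imaging.grab_frame("scene"); save(f,'s4.png'); 
f=imaging.grab_frame("top"); save(f,'t4.png'); 
E
```

```text
6.0667 [487.38758958 -35.44749569 370.33237663] [179.7562603   -0.40747176 -27.92062525] [-0.52415346 -0.12896053  0.19379005] [ -5.39519826  12.01999156 103.7416543   -0.42433259  63.95596236
  22.71166312]
```

View pics/w4.png

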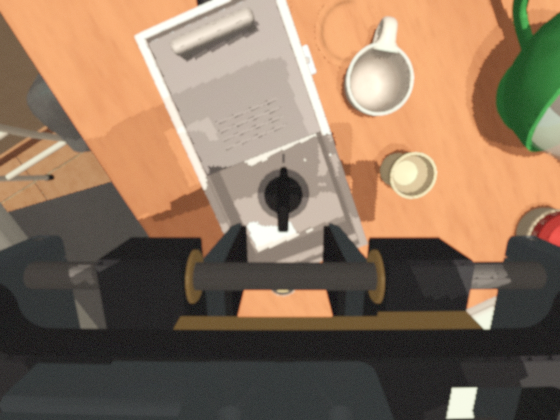

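View pics/s4.png

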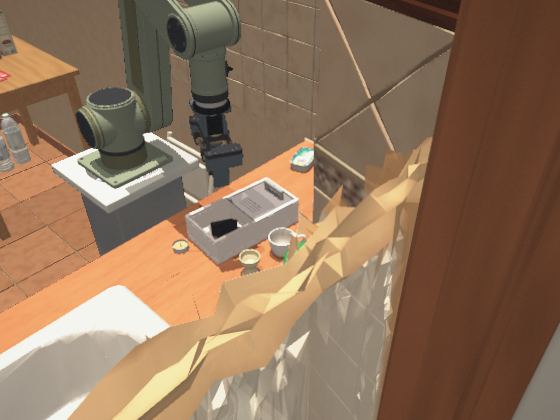

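The cover is fully open. The black handle is at about (283,195), standing vertical in the wrist picture, and so aligned between the fingers. Next I'll measure its centre and axis.

```bash
python3 - <<'E'
from h import *
st=telemetry.state(); f=imaging.grab_frame("wrist"); g=cv2.cvtColor(f["pixels"],cv2.COLOR_RGB2GRAY)
m=((g<75)*255).astype(np.uint8); m[:140]=0; m[234:]=0; m[:,:235]=0; m[:,325:]=0
n,l,s,c=cv2.connectedComponentsWithStats(m); i=1+np.argmax(s[1:,4]); print(s[i],c[i])
bar=((g<32)&(l==i)).astype(np.uint8); ys,xs=np.nonzero(bar); print(cv2.minAreaRect(np.c_[xs,ys].astype(np.float32)),len(xs))
print('proj handle skirt/top/nose/tail with o:')
for o in [(487.5,-36),(489.4,-35.7)]:
  a=np.radians(-6.9+68.75); d=np.array([np.cos(a),np.sin(a)])
  print([proj(f,[*(np.array(o)+d*k),z],st).round(1).tolist() for k,z in [(0,20.5),(0,58),(32,58),(-32,58)]])
a=f["pixels"][135:240,220:345]; cv2.imwrite('pics/w4z.png',cv2.cvtColor(cv2.resize(a,None,fx=5.5,fy=5.5,interpolation=cv2.INTER_CUBIC),cv2.COLOR_RGB2BGR))
E
```

```text
[ 264  168   39   63 1365] [282.92380952 196.15677656]
((281.0657653808594, 197.06407165527344), (33.16070556640625, 53.08035659790039), 25.820993423461914) 610
proj handle skirt/top/nose/tail with o:
[[[283.1, 195.7]], [[283.2, 203.4]], [[283.3, 171.5]], [[283.1, 233.6]]]
[[[284.5, 194.7]], [[284.8, 202.3]], [[284.9, 170.3]], [[284.6, 232.5]]]
```

View pics/w4z.png

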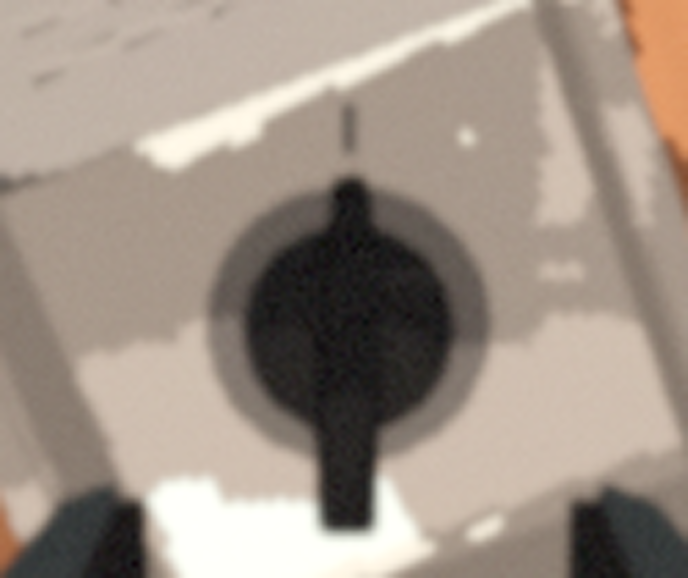

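{"method": "jog_arm", "body": {"series": [[[0.6, 0, -35], [0.007, 0.004, 0], 0.45], [[0.6, 0, -70], [0.007, 0.004, 0], 0.4], [[0.6, 0, -105], [0.007, 0.004, 0], 0.4], [[0.6, 0, -130], [0.007, 0.004, 0], 0.4], [[0.6, 0, -140], [0.007, 0.004, 0], 0.4]]}}

```text
time_s: 6.68
ee_pos: [486.6, -35.4, 226.8]
ee_rot: [179.9, 0.3, -27.9]
force: [0.2, -0.2, 0.3]
gripper_width: 36.9
```

```bash
python3 - <<'E'
from h import *
s=telemetry.state(); f=imaging.grab_frame("wrist"); save(f,'w5.png'); print(s["time_s"],s["ee_pos"],s["ee_rot"],s["force"])
E
```

```text
6.6833 [486.63005311 -35.41431002 226.79123173] [179.85240828   0.3406227  -27.90970907] [ 0.22128026 -0.20026384  0.3497965 ]
```

View pics/w5.png

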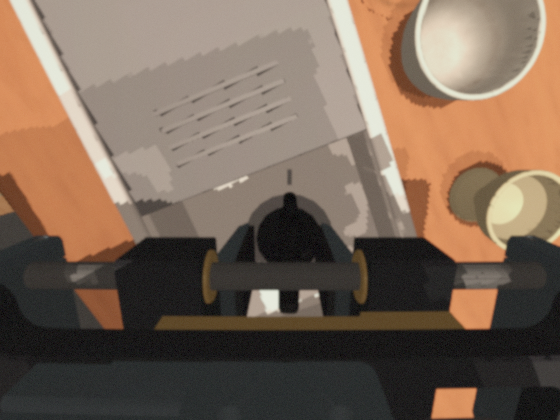

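{"method": "jog_arm", "body": {"series": [[[1.5, -0.5, -3], [0, 0, 0], 0.4], [[1.5, -0.5, -7], [0, 0, 0], 0.4], [[1.5, -0.5, -7], [0, 0, 0], 0.4], [[1.5, -0.5, -7], [0, 0, 0], 0.4], [[1.5, -0.5, -7], [0, 0, 0], 0.4]]}}

```text
time_s: 7.15
ee_pos: [488.5, -36.0, 220.2]
ee_rot: [179.9, 0.3, -27.9]
force: [0.4, 0.9, -0.0]
gripper_width: 36.7
```

```bash
python3 - <<'E'
from h import *
s=telemetry.state(); f=imaging.grab_frame("wrist"); save(f,'w6.png'); print(s["time_s"],s["ee_pos"],s["ee_rot"],s["force"])
print(proj(f,[488,-35.3,58],s), proj(f,[488,-35.3,20.5],s))
E
```

```text
7.15 [488.45639009 -35.96118854 220.22552881] [179.86898179   0.29850373 -27.90992622] [ 0.37184933  0.85954726 -0.02414269]
[[286.00255719 269.42565265]] [[285.997959   243.48787989]]
```

View pics/w6.png

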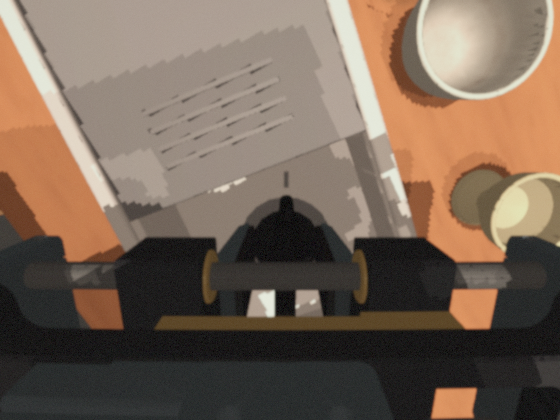

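The handle at u≈286 is now centred between the fingers (285). I'll close the gripper.

{"method": "jog_arm", "body": {"series": [[[0, 0, 0], [0, 0, 0], 0.3], [[0, 0, 0], [0, 0, 0], 0.2], [[0, 0, 0], [0, 0, 0], 0.1], [[0, 0, 0], [0, 0, 0], 0], [[0, 0, 0], [0, 0, 0], 0]], "squeeze": 40}}

```text
time_s: 7.62
ee_pos: [488.7, -36.0, 220.4]
ee_rot: [179.9, 0.2, -27.9]
force: [1.1, -0.0, 0.6]
gripper_width: 11.9
```

{"method": "jog_arm", "body": {"series": [[[0, 0, 0], [0, 0, 0], 0], [[0, 0, 0], [0, 0, 0], 0], [[0, 0, 0], [0, 0, 0], 0], [[0, 0, 0], [0, 0, 0], 0], [[0, 0, 0], [0, 0, 0], 0]]}}

```text
time_s: 8.03
ee_pos: [488.7, -36.1, 220.4]
ee_rot: [179.9, 0.2, -27.9]
force: [0.4, 0.0, 0.0]
gripper_width: 11.7
```

{"method": "jog_arm", "body": {"series": [[[0, 0, -2], [0, 0, 0], 0], [[0, 0, -4], [0, 0, 0], 0], [[0, 0, -6], [0, 0, 0], 0], [[0, 0, -8], [0, 0, 0], 0], [[0, 0, -9.5], [0, 0, 0], 0]]}}

```text
time_s: 8.45
ee_pos: [488.7, -36.1, 211.8]
ee_rot: [179.9, 0.2, -27.9]
force: [-3.0, -0.4, 11.9]
gripper_width: 11.9
```

{"method": "jog_arm", "body": {"series": [[[0, 0, 0], [0, 0, 0], 0], [[0, 0, 0], [0, 0, 0], 0], [[0, 0, 0], [0, 0, 0], 0], [[0, 0, 0], [0, 0, 0], 0], [[0, 0, 0], [0, 0, 0], 0]]}}

```text
time_s: 8.87
ee_pos: [488.6, -36.1, 212.9]
ee_rot: [179.9, 0.2, -27.9]
force: [-2.5, -0.3, 10.6]
gripper_width: 11.8
```

{"method": "jog_arm", "body": {"series": [[[0, 0, -2], [0, 0, 0], 0], [[0, 0, -4], [0, 0, 0], 0], [[0, 0, -4], [0, 0, 0], 0], [[0, 0, -4], [0, 0, 0], 0], [[0, 0, -4], [0, 0, 0], 0]]}}

```text
time_s: 9.28
ee_pos: [488.5, -36.1, 210.2]
ee_rot: [179.9, 0.2, -27.9]
force: [-1.8, -0.3, 13.0]
gripper_width: 11.8
```

{"method": "jog_arm", "body": {"series": [[[0, 0, -2], [0, 0, -0.02], 0], [[0, 0, -2], [0, 0, -0.06], 0], [[0, 0, -2], [0, 0, -0.12], 0], [[0, 0, -2], [0, 0, -0.18], 0], [[0, 0, -2], [0, 0, -0.24], 0]]}}

```text
time_s: 9.7
ee_pos: [488.4, -36.1, 210.2]
ee_rot: [179.9, 0.1, -41.8]
force: [-5.2, -0.3, 18.2]
gripper_width: 11.9
```

```bash
python3 - <<'E'
from h import *
s=telemetry.state(); print(s["ee_pos"],s["ee_rot"],s["force"],s["torque"],s["qpos"])
f=imaging.grab_frame("wrist"); save(f,'w7.png')
E
```

```text
[488.40994354 -36.06759059 210.21347263] [ 1.79901375e+02  1.49085553e-01 -4.17949993e+01] [-5.15719865 -0.28628003 18.19527441] [-0.14994005  0.85302359  0.06653372] [-5.57151371e+00  2.31784224e+01  1.15376077e+02  1.28523114e-02
  4.16240526e+01  3.62137367e+01]
```

View pics/w7.png

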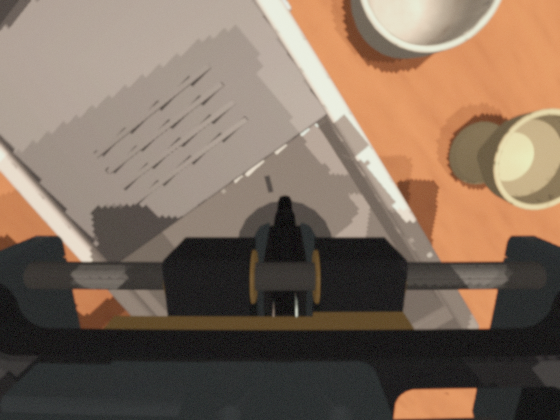

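The nose has left the tick and the handle is turning freely at full depth. I'll continue.

{"method": "jog_arm", "body": {"series": [[[0, 0, -1.6], [0, 0, -0.1], 0], [[0, 0, -1.6], [0, 0, -0.2], 0], [[0, 0, -1.6], [0, 0, -0.3], 0], [[0, 0, -1.6], [0, 0, -0.4], 0], [[0, 0, -1.6], [0, 0, -0.5], 0]]}}

```text
time_s: 10.17
ee_pos: [488.2, -36.1, 210.2]
ee_rot: [179.9, 0.1, -70.8]
force: [-3.7, -0.4, 16.8]
gripper_width: 12.1
```

{"method": "jog_arm", "body": {"series": [[[0, 0, -1.6], [0, 0, -0.1], 0], [[0, 0, -1.6], [0, 0, -0.2], 0], [[0, 0, -1.6], [0, 0, -0.3], 0], [[0, 0, -1.6], [0, 0, -0.4], 0], [[0, 0, -1.6], [0, 0, -0.5], 0]]}}

```text
time_s: 10.58
ee_pos: [488.0, -36.1, 210.2]
ee_rot: [179.9, 0.1, -99.7]
force: [-3.7, 0.3, 16.0]
gripper_width: 12.1
```

{"method": "jog_arm", "body": {"series": [[[0, 0, -1.6], [0, 0, -0.08], 0], [[0, 0, -1.6], [0, 0, -0.16], 0], [[0, 0, -1.6], [0, 0, -0.24], 0], [[0, 0, -1.6], [0, 0, -0.3], 0], [[0, 0, -1.6], [0, 0, -0.36], 0]]}}

```text
time_s: 11.0
ee_pos: [487.8, -36.1, 210.2]
ee_rot: [179.9, 0.1, -120.4]
force: [-4.9, -0.2, 16.4]
gripper_width: 11.7
```

```bash
python3 - <<'E'
from h import *
s=telemetry.state(); print(s["time_s"],s["ee_pos"],s["ee_rot"],s["force"],s["torque"],s["qpos"],s["qvel"])
E
```

```text
11.0 [487.79833915 -36.08718737 210.22664067] [ 1.79898064e+02  1.05055500e-01 -1.20444994e+02] [-4.94242552 -0.16557202 16.36900924] [ 0.0823554   0.80122027 -0.00949328] [ -5.61915268  23.11293878 115.49785236   0.20874107  41.4378049
 114.66920178] [-0.08987305 -0.05911618  0.11471479  0.17639909 -0.05984198 40.68976416]
```

{"method": "jog_arm", "body": {"series": [[[0.6, 0, -1.6], [0, 0, -0.06], 0], [[0.6, 0, -1.6], [0, 0, -0.11], 0], [[0.6, 0, -1.6], [0, 0, -0.11], 0], [[0.6, 0, -1.6], [0, 0, -0.11], 0], [[0.6, 0, -1.6], [0, 0, -0.11], 0]]}}

```text
time_s: 11.42
ee_pos: [487.9, -36.0, 210.2]
ee_rot: [179.9, 0.1, -126.7]
force: [-4.8, -0.4, 15.8]
gripper_width: 11.5
```

{"method": "jog_arm", "body": {"series": [[[0.4, 0, 1], [0, 0, 0], 0], [[0.4, 0, 3], [0, 0, 0], 0], [[0.4, 0, 5], [0, 0, 0], 0], [[0.4, 0, 5], [0, 0, 0], 0], [[0.4, 0, 5], [0, 0, 0], 0]]}}

```text
time_s: 11.83
ee_pos: [488.2, -36.2, 214.6]
ee_rot: [179.8, 0.0, -126.7]
force: [1.1, -2.0, -4.7]
gripper_width: 12.1
```

{"method": "jog_arm", "body": {"series": [[[0.2, 0, -4], [0, 0, 0], 0], [[0.2, 0, -6], [0, 0, -0.01], 0], [[0.2, 0, -6], [0, 0, -0.04], 0], [[0.2, 0, -6], [0, 0, -0.06], 0], [[0.2, 0, -6], [0, 0, -0.06], 0]]}}

```text
time_s: 12.25
ee_pos: [488.2, -36.1, 210.3]
ee_rot: [179.8, 0.0, -130.2]
force: [-3.9, -0.6, 16.4]
gripper_width: 12.1
```

{"method": "jog_arm", "body": {"series": [[[0.4, 0, 1], [0, 0, 0], 0], [[0.4, 0, 3], [0, 0, 0], 0], [[0.4, 0, 5], [0, 0, 0], 0], [[0.4, 0, 5], [0, 0, 0], 0], [[0.4, 0, 5], [0, 0, 0], 0]]}}

```text
time_s: 12.67
ee_pos: [488.3, -36.0, 216.3]
ee_rot: [179.8, -0.0, -130.1]
force: [-3.3, -1.2, 9.5]
gripper_width: 11.9
```

The force stayed at +9.5 N while rising, whereas the previous probe gave −4.7 N. This looks like the ON notch, so I'll let it rise fully.

{"method": "jog_arm", "body": {"series": [[[0.2, 0, 2], [0, 0, 0], 0], [[0.2, 0, 3], [0, 0, 0], 0], [[0.2, 0, 4], [0, 0, 0], 0], [[0.2, 0, 4], [0, 0, 0], 0], [[0.2, 0, 4], [0, 0, 0], 0]]}}

```text
time_s: 13.08
ee_pos: [488.4, -36.0, 220.4]
ee_rot: [179.8, -0.0, -130.1]
force: [-2.2, -0.7, 3.1]
gripper_width: 12.0
```

{"method": "jog_arm", "body": {"series": [[[0, 0, 0], [0, 0, 0], 0.15], [[0, 0, 0], [0, 0, 0], 0.3], [[0, 0, 0], [0, 0, 0], 0.45], [[0, 0, 0], [0, 0, 0], 0.45], [[0, 0, 0], [0, 0, 0], 0.45]]}}

```text
time_s: 13.5
ee_pos: [488.5, -36.0, 220.3]
ee_rot: [179.8, -0.0, -130.1]
force: [-0.4, 0.1, 0.3]
gripper_width: 37.5
```

{"method": "jog_arm", "body": {"series": [[[0, 0, 15], [0, 0, 0], 0.45], [[0, 0, 40], [0, 0, 0], 0.45], [[0, 0, 80], [0, 0, 0], 0.45], [[0, 0, 120], [0, 0, 0], 0.45], [[0, 0, 150], [0, 0, 0], 0.45]]}}

```text
time_s: 13.92
ee_pos: [488.6, -35.9, 373.3]
ee_rot: [179.9, 0.1, -130.1]
force: [1.3, 0.2, -0.1]
gripper_width: 41.0
```

{"method": "jog_arm", "body": {"series": [[[0, 0, 0], [0, 0, 0], 0.45], [[0, 0, 0], [0, 0, 0], 0.45], [[0, 0, 0], [0, 0, 0], 0.45], [[0, 0, 0], [0, 0, 0], 0.45], [[0, 0, 0], [0, 0, 0], 0.45]]}}

```text
time_s: 14.33
ee_pos: [488.2, -35.9, 371.6]
ee_rot: [179.8, -0.0, -130.1]
force: [-0.7, 0.1, -1.8]
gripper_width: 41.3
```

```bash
python3 - <<'E'
from h import *
s=telemetry.state(); f=imaging.grab_frame("wrist"); save(f,'w8.png'); print(s["time_s"],s["ee_pos"],s["ee_rot"],s["force"])
f=imaging.grab_frame("scene"); save(f,'s8.png')
b=cv2.imread('pics/s4.png')[165:280,160:320]; a=cv2.imread('pics/s8.png')[165:280,160:320]
cv2.imwrite('pics/s8z.png',cv2.resize(np.vstack([b,a]),None,fx=2.5,fy=2.5,interpolation=cv2.INTER_CUBIC))
E
```

```text
14.3333 [488.24763155 -35.8946392  371.5593112 ] [ 1.79754672e+02 -3.31745041e-02 -1.30104166e+02] [-0.66146439  0.07947789 -1.77161103]
```

View pics/w8.png

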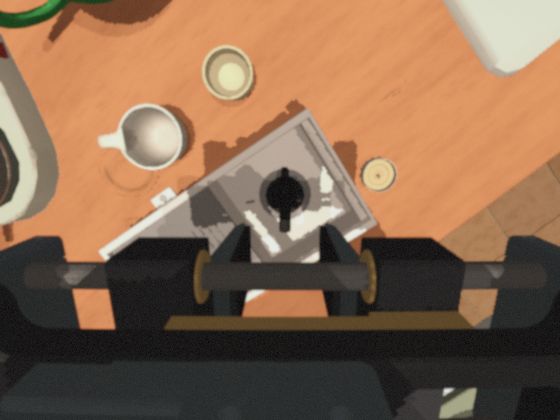

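View pics/s8z.png

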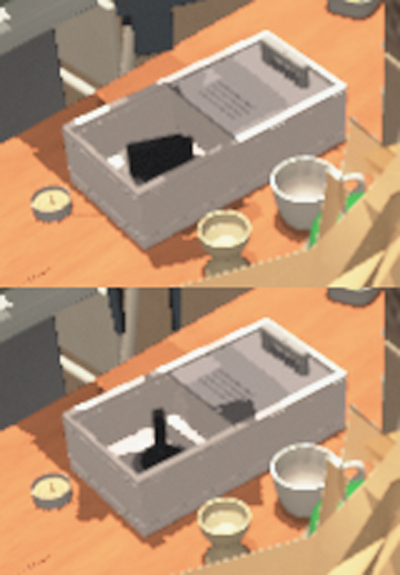

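The bar is now vertical in the wrist view at about (285,200), at 1.78 rad, and the cover is still open. I'll check the height by parallax.

```bash
python3 - <<'E'
from h import *
s=telemetry.state(); f=imaging.grab_frame("wrist")
print(s["ee_pos"],s["ee_rot"])
a=f["pixels"][135:240,220:345]; cv2.imwrite('pics/w8z.png',cv2.cvtColor(cv2.resize(a,None,fx=5.5,fy=5.5,interpolation=cv2.INTER_CUBIC),cv2.COLOR_RGB2BGR))
s4=dict(ee_pos=[487.39,-35.45,370.33],ee_rot=[179.756,-.407,-27.92])
o=np.array([488.,-35.2])
for S,a in ((s4,61.85),(s,61.85-102)):
  d=np.array([np.cos(np.radians(a)),np.sin(np.radians(a))])
  for dz in (0,7): print([((proj(f,[*(o+d*k),z-dz],S)[0]+.4-[220,135])*5.5).round(1).tolist() for k,z in [(0,20.5),(32,58),(-32,58)]])
E
```

```text
[488.48320236 -35.89675506 371.99771984] [ 1.79801031e+02 -2.51364235e-06 -1.30104604e+02]
[[347.5, 328.7], [348.1, 194.5], [347.0, 536.8]]
[[347.5, 321.9], [348.1, 189.8], [347.0, 524.9]]
[[356.5, 334.7], [356.4, 202.2], [356.0, 541.9]]
[[356.6, 327.8], [356.4, 197.3], [356.1, 530.0]]
```

View pics/w8z.png

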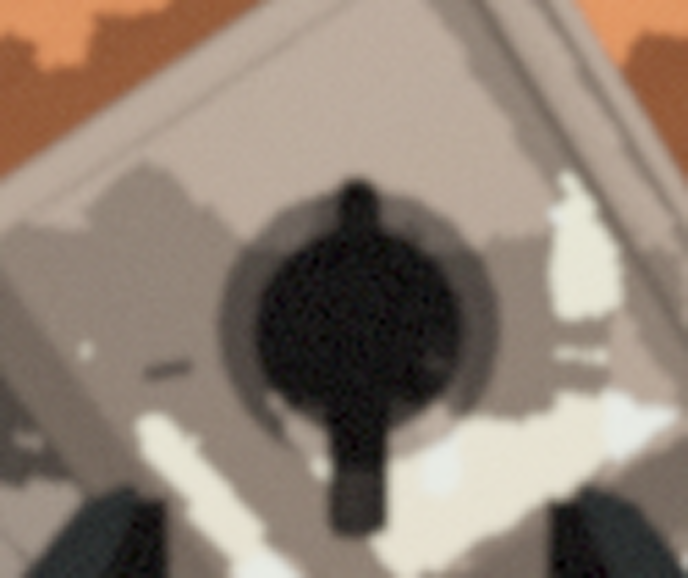

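Parallax agrees with the handle being fully up: the tail edge is at 536 against a predicted 541.9 if up and 530 if down, with the same −6 offset as in the known-up picture. Next I'll go back to the pull.

{"method": "jog_arm", "body": {"series": [[[4, 32, 0], [0, 0, 0.11], 0.45], [[8, 64, 0], [0, 0, 0.22], 0.45], [[12, 96, 0], [0, 0, 0.33], 0.45], [[16, 128, 0], [0, 0, 0.44], 0.45], [[20, 157, 0], [0, 0, 0.55], 0.45]]}}

```text
time_s: 14.9
ee_pos: [508.6, 122.8, 371.7]
ee_rot: [179.8, 0.0, -98.3]
force: [0.4, -0.2, -0.4]
gripper_width: 40.9
```

{"method": "jog_arm", "body": {"series": [[[0, 0, -20], [0, 0, 0.03], 0.45], [[0, 0, -50], [0, 0, 0.03], 0.45], [[0, 0, -70], [0, 0, 0.03], 0.45], [[0, 0, -70], [0, 0, 0.03], 0.45], [[0, 0, -70], [0, 0, 0.03], 0.45]]}}

```text
time_s: 15.32
ee_pos: [508.5, 122.8, 300.8]
ee_rot: [179.6, -0.0, -96.5]
force: [0.6, -0.6, -0.5]
gripper_width: 41.1
```

```bash
python3 - <<'E'
from h import *
s=telemetry.state(); f=imaging.grab_frame("wrist"); save(f,'w9.png'); print(s["time_s"],s["ee_pos"],s["ee_rot"],s["force"])
E
```

```text
15.3167 [508.45004183 122.78539931 300.82741198] [ 1.79623358e+02 -4.22039272e-02 -9.65496151e+01] [ 0.64809459 -0.64471358 -0.51592654]
```

View pics/w9.png

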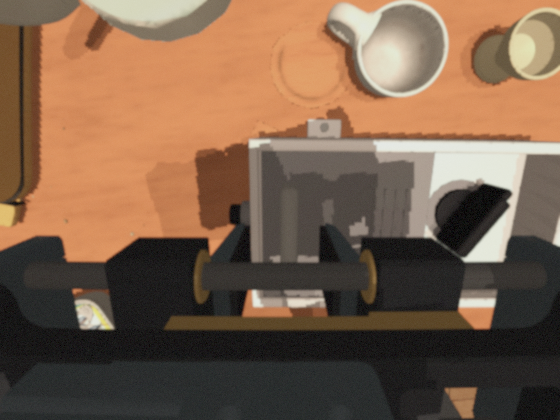

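The bar (u≈289) is between the fingers. I'll descend and grip.

{"method": "jog_arm", "body": {"series": [[[0, -1.5, -15], [0, 0, 0], 0.45], [[0, -1.5, -32], [0, 0, 0], 0.45], [[0, -1.5, -32], [0, 0, 0], 0.45], [[0, -1.5, -32], [0, 0, 0], 0.2], [[0, -1.5, -32], [0, 0, 0], 0]], "squeeze": 25}}

```text
time_s: 15.78
ee_pos: [509.7, 121.3, 271.7]
ee_rot: [180.0, 0.1, -96.6]
force: [0.4, -0.1, -0.0]
gripper_width: 30.5
```

{"method": "jog_arm", "body": {"series": [[[0, 0, 0], [0, 0, 0], 0], [[0, 0, 0], [0, 0, 0], 0], [[0, 0, 0], [0, 0, 0], 0], [[0, 0, 0], [0, 0, 0], 0], [[0, 0, 0], [0, 0, 0], 0]]}}

```text
time_s: 16.2
ee_pos: [510.0, 120.1, 273.0]
ee_rot: [-179.9, -0.1, -96.6]
force: [0.3, -7.1, 5.6]
gripper_width: 11.8
```

{"method": "jog_arm", "body": {"series": [[[-1, -8, -1], [0, 0, 0], 0], [[-2, -18, -1], [0, 0, 0], 0], [[-3.5, -30, -1], [0, 0, 0], 0], [[-5.4, -45, -1], [0, 0, 0], 0], [[-7.2, -60, -1], [0, 0, 0], 0]]}}

```text
time_s: 16.62
ee_pos: [502.6, 59.7, 273.0]
ee_rot: [-179.9, 0.0, -96.6]
force: [-1.5, 1.1, 6.6]
gripper_width: 12.0
```

{"method": "jog_arm", "body": {"series": [[[-1.4, -12, 0], [0, 0, 0], 0], [[-2.8, -23, 0], [0, 0, 0], 0], [[-3.8, -32, 0], [0, 0, 0], 0], [[-4.8, -40, 0], [0, 0, 0], 0], [[-5.5, -46, 0], [0, 0, 0], 0]]}}

```text
time_s: 17.03
ee_pos: [497.0, 13.5, 273.2]
ee_rot: [-179.9, 0.2, -96.7]
force: [0.2, 13.0, 0.7]
gripper_width: 11.8
```

{"method": "jog_arm", "body": {"series": [[[-0.3, -3, 0], [0, 0, 0], 0], [[-0.6, -5, 0], [0, 0, 0], 0], [[-0.8, -7, 0], [0, 0, 0], 0], [[-1, -8.5, 0], [0, 0, 0], 0], [[-1.1, -9, 0], [0, 0, 0], 0]]}}

```text
time_s: 17.45
ee_pos: [496.0, 4.7, 273.1]
ee_rot: [-179.9, 0.2, -96.8]
force: [0.4, 5.7, -0.1]
gripper_width: 11.8
```

{"method": "jog_arm", "body": {"series": [[[-0.1, -1, 0], [0, 0, 0], 0], [[-0.2, -2, 0], [0, 0, 0], 0], [[-0.2, -2, 0], [0, 0, 0], 0], [[-0.2, -2, 0], [0, 0, 0], 0], [[-0.2, -2, 0], [0, 0, 0], 0]]}}

```text
time_s: 17.87
ee_pos: [495.9, 4.0, 273.2]
ee_rot: [-179.9, 0.4, -96.8]
force: [-0.0, 9.7, -0.3]
gripper_width: 12.0
```

{"method": "jog_arm", "body": {"series": [[[-0.2, -2, 0], [0, 0, 0], 0], [[-0.3, -3, 0], [0, 0, 0], 0], [[-0.3, -3, 0], [0, 0, 0], 0], [[-0.3, -3, 0], [0, 0, 0], 0], [[-0.3, -3, 0], [0, 0, 0], 0]]}}

```text
time_s: 18.28
ee_pos: [495.8, 2.9, 273.2]
ee_rot: [-179.9, 0.8, -96.9]
force: [1.8, 12.4, -1.1]
gripper_width: 11.5
```

The tool tilts instead of advancing, so the cover is at its shut stop. I'll release and retreat.

{"method": "jog_arm", "body": {"series": [[[0, 1, 0], [0, 0, 0], 0.15], [[0, 1, 0], [0, 0, 0], 0.4], [[0, 1, 0], [0, 0, 0], 0.45], [[0, 1, 15], [0, 0, 0], 0.45], [[0, 1, 45], [0, 0, 0], 0.45]]}}

```text
time_s: 18.7
ee_pos: [494.7, 3.4, 315.8]
ee_rot: [179.7, 0.7, -96.9]
force: [0.9, -0.0, 0.0]
gripper_width: 37.3
```

{"method": "jog_arm", "body": {"series": [[[0, 0, 30], [0, 0, 0], 0.45], [[0, 0, 60], [0, 0, 0], 0.45], [[0, 0, 90], [0, 0, 0], 0.45], [[-10, -20, 90], [0, 0, 0], 0.45], [[-20, -50, 90], [0, 0, 0], 0.45]]}}

```text
time_s: 19.12
ee_pos: [475.0, -46.3, 408.0]
ee_rot: [180.0, 0.6, -96.7]
force: [-0.4, -1.0, -0.4]
gripper_width: 40.7
```

{"method": "jog_arm", "body": {"series": [[[-10, -40, 0], [0, 0, 0], 0.45], [[-20, -80, 0], [0, 0, 0], 0.45], [[-30, -120, 0], [0, 0, 0], 0.45], [[-40, -150, 0], [0, 0, 0], 0.45], [[-40, -160, 0], [0, 0, 0], 0.45]]}}

```text
time_s: 19.53
ee_pos: [433.3, -209.9, 408.1]
ee_rot: [179.9, 0.5, -96.9]
force: [-0.1, 0.3, -0.6]
gripper_width: 40.7
```

{"method": "jog_arm", "body": {"series": [[[0, 0, 0], [0, 0, 0], 0.45], [[0, 0, 0], [0, 0, 0], 0.45], [[0, 0, 0], [0, 0, 0], 0.45], [[0, 0, 0], [0, 0, 0], 0.45], [[0, 0, 0], [0, 0, 0], 0.45]]}}

```text
time_s: 19.95
ee_pos: [433.6, -208.8, 408.1]
ee_rot: [179.9, 0.5, -96.8]
force: [-0.2, 1.1, -0.6]
gripper_width: 41.0
```

```bash
python3 - <<'E'
from h import *
s=telemetry.state(); print(s["time_s"],s["ee_pos"],s["force"])
f=imaging.grab_frame("scene"); save(f,'s10.png'); f=imaging.grab_frame("top"); save(f,'t10.png')
a=cv2.imread('pics/scene0.png')[165:280,160:320]; b=cv2.imread('pics/s10.png')[165:280,160:320]
cv2.imwrite('pics/s10z.png',cv2.resize(np.vstack([a,b]),None,fx=2.6,fy=2.6,interpolation=cv2.INTER_CUBIC))
a=cv2.imread('pics/top0.png')[170:300,225:395]; b=cv2.imread('pics/t10.png')[170:300,225:395]
cv2.imwrite('pics/t10z.png',cv2.resize(np.hstack([a,b]),None,fx=2.3,fy=2.3,interpolation=cv2.INTER_CUBIC))
E
```

```text
19.95 [ 433.60053327 -208.80005185  408.08705056] [-0.17863302  1.07359505 -0.57357979]
```

View pics/s10z.png

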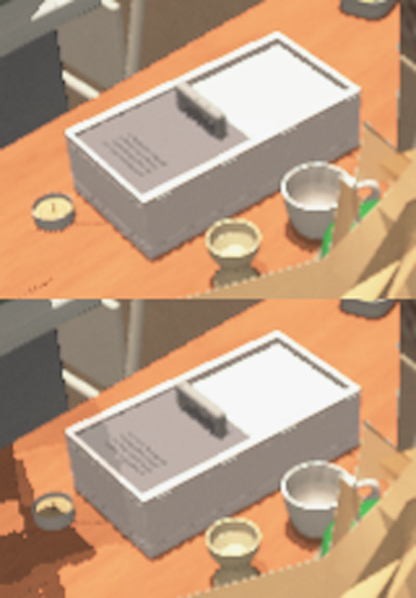

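View pics/t10z.png

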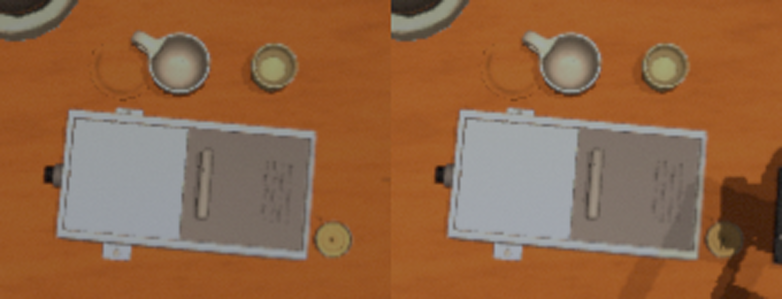

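Both views show the cover back where it started, the bystanders unmoved, and the arm clear. I'll do one subpixel check on the cover edge before handing in.

```bash
python3 - <<'E'
import cv2,numpy as np
for n0,n1,w,u in (('top0','t10',(225,270,296,318),'top'),('scene0','s10',(185,235,225,260),'scene')):
    a,b=[cv2.imread(f'pics/{n}.png',0)[w[0]:w[1],w[2]:w[3]].astype(np.float32) for n in (n0,n1)]
    print(u,cv2.phaseCorrelate(a,b,cv2.createHanningWindow(a.shape[::-1],cv2.CV_32F)))
E
```

```text
top ((-0.23097430912153172, -0.04677050499128654), 0.8078586441499216)
scene ((0.04110619765911139, -0.13749280088148197), 1.1134733594788446)
```

```bash
python3 -c "
from h import *
print(env.job_done(), telemetry.state()['time_s'])"
```

```text
the job is handed in; nothing more can be done
the job is handed in; nothing more can be done
```

The isolator is switched on and its cover is shut again; I handed the job in at about 20 s of the 72 s allowed. I opened the cover to its stop (about 115 mm), pushed the handle down, turned it clockwise and felt for the ON notch. I then let the handle rise and pushed the cover back past the ridge to its shut stop.

Last checks:
- **ON notch:** when I let the handle up at about 1.72 rad, it was held back (−4.7 N). At about 1.78 rad it rose freely (+9.5 N, falling to 3 N) to its full height. The wrist picture after release also showed it fully up.
- **Cover:** the last pictures match the starting ones to about 0.2 px (roughly 0.5 mm). On the final push the tool tilted instead of advancing.
- **Surroundings:** the mug, egg cup and candle look unmoved. I did not check the tin and egg timer separately. The arm stands clear with no contact force.

No check failed. One small disagreement: the first box position from the scene camera was 3–5 mm off the other views, so I used the wrist camera's position instead.

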